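Hold the drive unit's guard open for inspection

ROBOT

A 6-joint arm with a two-finger parallel gripper is mounted at the origin on the work surface. World frame = base frame: x ahead of the robot, y to its left, z up, the work surface at z = 0. Lengths are in m, angles in rad, forces in N, time in s.
With the tool pointing down it reaches from about 0.275 to 0.725 m from the base axis. Payload 5.6 kg.
Tool frame: the origin (TCP) lies on the centre line of the jaws, within the pads' length; the fingertips stand 14 mm ahead of it and the grasp point (between the pads) lies 5 mm behind it; z points along the fingers, y is the line along which they close (so a half turn about z gives the same grasp; the last joint's range is limited). The gripper opens to 85 mm and grips with 20 to 120 N. Pads are 22 mm wide; open, the fingers measure 114 mm over their backs; the gripper's body (76 mm by 85 mm) begins 54 mm behind the grasp point. The pads swing forward as they close: fully open they stand 13 mm farther back than shut.
Start: joints at [1.503, 0.255, 0.108, 0, -1.424, -0.285], TCP at [0.19, 0.516, 0.245] pointing down, gripper open.
Joint ranges: [-2.95, 2.95], [-1.21, 1.97], [-1.09, 1.5], [-2.87, 1.71], [-2.94, -0.07], [-3.05, 3.05]. Speed limits (rad/s): [2.57, 2.57, 3.14, 3.14, 3.14, 3.14].

INTERFACE

Orientations are given as a 3x3 rotation matrix whose columns are the frame's x, y, z axes.
In Python, from station import * gives the robot as it stands.
- The arm moves only by the shell command python3 -m creep 'ROWS' [OPENING]. ROWS is a JSON object whose one key "targets" holds a list of rows, each an object of numbers: "dx", "dy", "dz": the shift along the tool's x, y, z in units of 25 mm (1.0 is 25 mm); "rx", "ry", "rz": the turn, a rotation vector about the tool's x, y, z in units of 6 degrees (1.0 is 6 degrees). In form: {"targets": [{"dx": .., "dy": .., "dz": .., "rx": .., "ry": .., "rz": ..}, ...]}. A call has 1 to 8 rows; each row shifts and turns the commanded pose from where the row before left it, along the tool's axes as they then stand; what a row does not reach is not made up. A row lasts 1/12 s, in which the tool goes at most 41.7 mm and 7.16 degrees, less where a joint would pass 70% of its speed; a pose out of reach is approached as far as the arm can. A call is refused whole if a number of a shift passes 1 or a number of a turn 1, either way. A call with a gripper value outside its range is refused whole. OPENING is the closure, from -1 (fully open) to 1 (shut), set as the call begins (- or left out, the last holds). The fingers move at their own pace and stop on an object; the grip force is fixed at half the most. Time passes only in rows, so rows that do not move let the fingers close. It gives the time, the measured TCP pose, the force, the opening and the grip force at its end, in the units of the state.
- read_state(): the state, without advancing time (a new reading comes with each control period).
- grab_frame(name): name is "scene" or "top"; returns (picture, depth): 400x640x3 uint8, red, green, blue; 400x640 float32, m along the optical axis (not along the pixel's ray), 0 where there is no reading.
- camera_info(name): a dict with "intrinsics" (3x3 intrinsics, pixels), "k1" (the pictures are not rectified: a ray, as slopes to the right and down, at radius r is drawn at 1 + k1 r^2 times it, then the intrinsics apply), "world_to_cam" (4x4, takes a point from world to camera coordinates). Camera axes: x right, y down, z forward; pixel columns grow to the right and rows downward; lengths in m; the calibration is good to about 2 mm. A picture is of the moment at which its call begins. camera_info takes no time and is no camera call.
- sign_off(): hands the job in; it is judged then, once.
The state is a dict: "time": time; "joint_pos": joint angles; "dq": joint speeds; "joint_torque": joint torques, N m; "tcp_pos": TCP position; "eef_rot": TCP orientation; "contact_force": force on the tool from outside, world axes, zero at the start; "torque": the same for the moment, N m; "opening": finger opening in m; "finger_force": force on a finger pad.
Only numpy, scipy, OpenCV 4.12 (cv2) and the standard library are available. Lean on these libraries where they do the work, as an engineer would, in place of code of your own. Each camera call takes 0.05 s, during which the arm holds its last target. There are 200 camera calls.

TASK

A screwdriver has been left lying on the closed see-through guard of the open-topped motor drive. Take it off first and lay it flat in the shallow parts tray; then lift the hinged guard by its grip and hold it open at 60 degrees from closed so that a colleague can look at the board. The guard falls shut by itself, so finish while still holding it there, and leave the bottle, the reel and the loose capacitor where they stand.

Things in the scene. Friction and masses are not known exactly. Their poses are not given: they have to be found in the camera images.
- drive: Motor drive unit, fixed to the bench: an aluminium box 170 (its x) x 200 (its y) x 90 mm high, open on top, green circuit board with capacitors inside, cooling fins on both flanks (8 mm, to 108 mm either side of the middle). Origin: centre of its underside. Its front (-x side) faces roughly the robot. The guard covers its whole top.
- guard (a joint): Guard hinge, rad: 0 closed (level on the drive), grows as the front edge is lifted; stop at 1.40; 60 degrees is 1.047. The guard is a clear plate 170 x 200 mm in a black frame, 6 mm thick, 0.24-0.36 kg, top face 96.5 mm above the bench when closed, hinged along the drive's far (+x) top edge. No spring, almost no friction: let go at any angle it falls shut.
- guard_grip (a point): Centre of the guard's grip: a black round bar along the drive's y, 32 mm long, 18 mm in diameter, flat ends, on a neck 12 mm wide, its axis 35 mm clear of the middle of the guard's front edge and 205 mm from the hinge line; 93.5 mm above the bench when closed. Pinched from above by its two flat ends, it turns between the fingers as the guard swings. The point's axes turn with the guard.
- guard_hinge (a point): Middle of the guard's hinge line, which runs along the drive's y, 85 mm beyond the drive's middle and 90.5 mm above the bench.
- driver: Loose screwdriver, black handle, thin steel blade, 180 mm long, 0.08 kg, lying on the guard within 30 degrees of the hinge direction, blade towards the drive's +y. Origin: midway along its length, on its underside; +x points along the blade. The handle, 26 mm in diameter, runs from 90 mm behind the origin up to the origin; balance point about 45 mm behind the origin.
- driver_tip (a point): Tip of the screwdriver's blade, 90 mm ahead of its origin, on its axis.
- tray: Shallow grey parts tray, fixed to the bench, empty: 260 mm (its x) x 150 mm (its y) x 30 mm high outside, walls 4 mm and floor 4 mm thick. Origin: centre of its underside. It stands on the other side of the robot's midline from the drive, left or right.
- bottle: White plastic bottle with a black cap, standing, 48 mm in diameter, 110 mm high; a bystander. Origin: centre of its underside.
- reel: Steel-grey reel standing on its flat side, 56 mm in diameter, 32 mm high; a bystander. Origin: centre of its underside.
- capacitor: Black can capacitor standing upright, 35 mm in diameter, 50 mm high; a bystander. Origin: centre of its underside.
Mind the look-alikes: they are no part of the job. Several things have the shape of the driver; the one meant has the colours described above.

How it is judged:
On the way, in this order (a step that is already met when the one before it is completed fails the run):
1. the screwdriver lies flat in the tray, let go, with the guard still closed (x of driver in the frame of tray between -0.126 and 0.126 m and y of driver in the frame of tray between -0.071 and 0.071 m and x of driver_tip in the frame of tray between -0.128 and 0.128 m and y of driver_tip in the frame of tray between -0.073 and 0.073 m and z of driver_tip in the frame of tray below 0.03 m and angle between driver's own x axis and vertical between 1.45 and 1.69 rad and contact force between the fingers and driver below 0.05 N and linear speed of driver below 0.05 m/s and value of joint guard below 0.1 rad), for 0.2 s.
2. the fingers hold the guard open at 60 degrees, give or take 8 (value of joint guard between 0.907 and 1.187 rad and velocity of joint guard between -0.15 and 0.15 rad/s and contact force between the fingers and guard above 0.2 N), for 0.3 s.
At the end, for the whole second after the job is handed in: The guard stands at 60 degrees from closed, give or take 8, still, with the robot's fingers on it (at least 0.2 N) and nothing else carrying it; the screwdriver lies flat (level within 7 degrees) inside the tray, let go; bottle, reel and capacitor are within 30 mm of where they stood (all of step 2 and x of driver in the frame of tray between -0.126 and 0.126 m and y of driver in the frame of tray between -0.071 and 0.071 m and x of driver_tip in the frame of tray between -0.128 and 0.128 m and y of driver_tip in the frame of tray between -0.073 and 0.073 m and z of driver_tip in the frame of tray below 0.03 m and angle between driver's own x axis and vertical between 1.45 and 1.69 rad and contact force between the fingers and driver below 0.05 N and linear speed of driver below 0.05 m/s and distance of each of bottle, reel, capacitor from where it was at the start of the episode below 0.03 m); the arm keeps its last pose, push and grip.
It fails at once if the guard is lifted (over 6 degrees) while the screwdriver is lying on it (value of joint guard above 0.1 rad and contact force between driver and guard above 0.05 N).
It fails at once if a bystander (bottle, reel or capacitor) is pushed 30 mm or more, or tipped (distance of any of bottle, reel, capacitor from where it was at the start of the episode above 0.03 m or angle between any of bottle, reel, capacitor's own z axis and vertical above 0.5 rad).
It also fails if it takes over 58 s, if anything falls off the work surface, if the arm or the gripper's body presses on something with over 40 N, if the wrist force passes 120 N, or if a joint passes its speed limit or range.

## Working session

There is one attempt and no reset: what is moved stays moved. The work goes in short steps, Python scripts to look and compute and a shell command to move; the robot and the scene stay as the last step left them, time stands still between calls to the robot, and variables do not carry over. Pictures are saved under pics/ and viewed, at most 10 in all, crops included, and the job is handed in when it is done.

```bash
mkdir -p pics; cat > h.py <<'E'
import numpy as np, cv2
from station import *
def ray(cam,u,v):
    c=camera_info(cam);K=np.array(c["intrinsics"]);T=np.array(c["world_to_cam"])
    d=np.array([(u-K[0,2])/K[0,0],(v-K[1,2])/K[1,1]]);s=d.copy()
    for _ in range(30): s=d/(1+c["k1"]*(s@s))
    R=T[:3,:3];return -R.T@T[:3,3],R.T@np.array([s[0],s[1],1])
def onz(cam,u,v,z):
    o,r=ray(cam,u,v);return o+r*(z-o[2])/r[2]
def cloud(cam,D):
    c=camera_info(cam);K=np.array(c["intrinsics"]);T=np.array(c["world_to_cam"])
    vv,uu=np.mgrid[0:400,0:640]
    d=np.stack([(uu-K[0,2])/K[0,0],(vv-K[1,2])/K[1,1]],-1);s=d.copy()
    for _ in range(30): s=d/(1+c["k1"]*(s**2).sum(-1,keepdims=True))
    P=np.concatenate([s,np.ones(s.shape[:2]+(1,))],-1)*D[...,None]
    return (P-T[:3,3])@T[:3,:3]
def tri(a,b):
    (o1,r1),(o2,r2)=ray(*a),ray(*b)
    t=np.linalg.lstsq(np.stack([r1,-r2],1),o2-o1,rcond=None)[0]
    p,q=o1+t[0]*r1,o2+t[1]*r2;return (p+q)/2,np.linalg.norm(p-q)
E
python3 - <<'E'
from h import *
for c in ["scene","top"]:
    im,D=grab_frame(c);cv2.imwrite(f"pics/{c}0.png",im[...,::-1]);np.save(f"{c}0.npy",D)
    i=camera_info(c);print(i, (D>0).mean())
print({k:np.round(v,3) for k,v in read_state().items()})
E
```

```text
{'intrinsics': array([[459.33643058,   0.        , 318.80413637],
       [  0.        , 459.33643058, 202.88133256],
       [  0.        ,   0.        ,   1.        ]]), 'k1': -0.018764005179981103, 'world_to_cam': array([[ 0.78235687,  0.62248396,  0.02077116, -0.42709686],
       [ 0.37215834, -0.44047842, -0.81699262, -0.11787692],
       [-0.49941555,  0.64690995, -0.57627391,  1.57714625],
       [ 0.        ,  0.        ,  0.        ,  1.        ]])} 0.9956796875
{'intrinsics': array([[450.13746986,   0.        , 317.07677758],
       [  0.        , 450.13746986, 206.64155711],
       [  0.        ,   0.        ,   1.        ]]), 'k1': 0.020642571934871637, 'world_to_cam': array([[ 0.03483037, -0.99939148, -0.00187481, -0.00926148],
       [-0.97816144, -0.03370572, -0.20509541,  0.5464379 ],
       [ 0.20490741,  0.00897742, -0.97874019,  1.38854034],
       [ 0.        ,  0.        ,  0.        ,  1.        ]])} 0.9960078125
{'time': np.float64(0.1), 'joint_pos': array([ 1.503,  0.256,  0.107, -0.   , -1.424, -0.285]), 'dq': array([ 0.001, -0.   ,  0.003,  0.002,  0.001, -0.002]), 'joint_torque': array([-2.0000e-03, -3.8760e+01,  2.3847e+01,  5.3780e+00, -4.0000e-03,
        0.0000e+00]), 'tcp_pos': array([0.19 , 0.516, 0.245]), 'eef_rot': array([[ 0.938, -0.346, -0.   ],
       [-0.346, -0.938, -0.002],
       [ 0.   ,  0.002, -1.   ]]), 'contact_force': array([ 1.343,  0.011, -0.121]), 'torque': array([-0.056, -0.042, -0.071]), 'finger_force': np.float64(0.0), 'opening': np.float64(0.086)}
```

View pics/scene0.png

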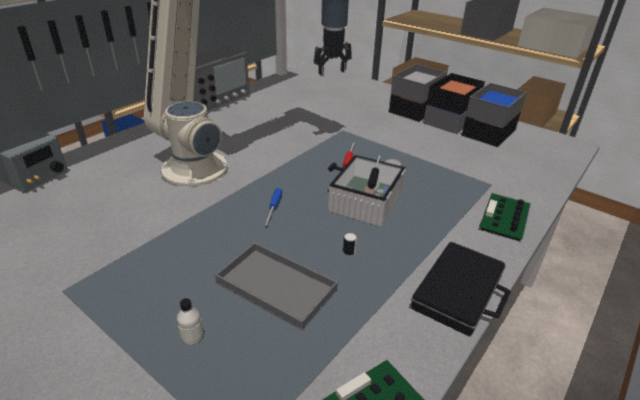

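View pics/top0.png

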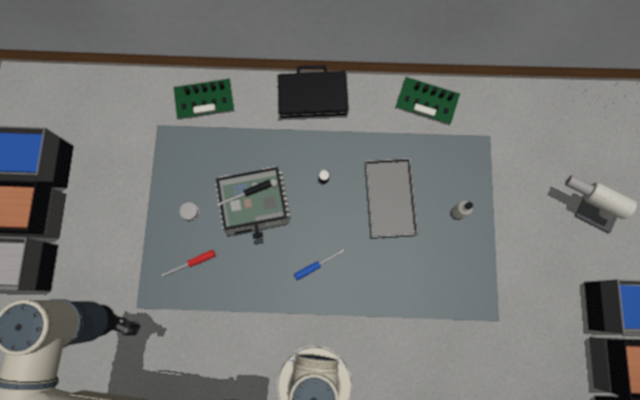

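The top view shows the drive at (253,200), with the black driver's handle end at (271,184) and its blade at (220,205). The grip is at (258,236) and the tray centre at (390,199). The bottle is at (462,210), the reel at (189,211) and the capacitor at (323,177). The red and blue drivers are decoys. Next I'll enlarge the drive area in both views.

```bash
python3 - <<'E'
from h import *
t=cv2.imread("pics/top0.png")[155:255,200:300];s=cv2.imread("pics/scene0.png")[140:240,320:420]
a=[cv2.resize(x,None,fx=4,fy=4,interpolation=cv2.INTER_CUBIC) for x in (t,s)]
cv2.imwrite("pics/crop1.png",np.hstack(a))
D=np.load("top0.npy");P=cloud("top",D)
for z0,z1,box in [(.015,.05,(.3,.75,-.4,0)),(.085,.1,(.2,.7,0.05,.4)),(.1,.14,(.2,.7,.05,.4)),(.02,.13,(.3,.7,-.02,.06)),(.02,.13,(.3,.7,-.45,-.28)),(.02,.13,(.3,.7,.27,.4))]:
    m=(P[...,2]>z0)&(P[...,2]<z1)&(P[...,0]>box[0])&(P[...,0]<box[1])&(P[...,1]>box[2])&(P[...,1]<box[3])
    q=P[m];
    if len(q)<5: print(z0,'none');continue
    print(z0,z1,len(q),q.mean(0).round(3),q.min(0).round(3),q.max(0).round(3),cv2.minAreaRect(q[:,:2].astype(np.float32)))
E
```

```text
0.015 0.05 558 [ 0.592 -0.202  0.027] [ 0.357 -0.316  0.015] [ 0.729 -0.     0.05 ] ((0.5447961091995239, -0.1494498997926712), (0.348398894071579, 0.32432320713996887), 5.018376350402832)
0.085 0.1 3022 [0.555 0.218 0.095] [0.433 0.102 0.085] [0.667 0.336 0.1  ] ((0.5417429208755493, 0.21397504210472107), (0.21961219608783722, 0.20386093854904175), 12.931228637695312)
0.1 0.14 567 [0.562 0.21  0.11 ] [0.435 0.101 0.1  ] [0.657 0.324 0.129] ((0.5388883352279663, 0.21433410048484802), (0.2095174789428711, 0.2060990333557129), 12.834097862243652)
0.02 0.13 232 [0.471 0.014 0.034] [ 0.32 -0.02  0.02] [0.672 0.06  0.06 ] ((0.49296578764915466, 0.0030768439173698425), (0.060660261660814285, 0.35877230763435364), 80.81708526611328)
0.02 0.13 265 [ 0.563 -0.372  0.045] [ 0.47 -0.45  0.02] [ 0.698 -0.281  0.114] ((0.5792642831802368, -0.3695411682128906), (0.1644504815340042, 0.22937574982643127), 86.52075958251953)
0.02 0.13 1005 [0.53  0.304 0.086] [0.356 0.27  0.02 ] [0.636 0.4   0.119] ((0.4910668730735779, 0.31568390130996704), (0.1029428169131279, 0.3026766777038574), 75.42579650878906)
```

View pics/crop1.png

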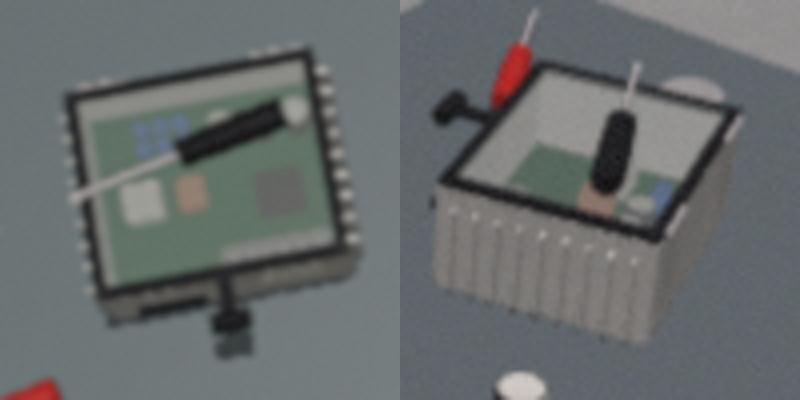

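The crop shows the guard frame, with its far corners at crop (67,95) and (308,48) in the top view. The driver's handle runs from (283,112) to (180,155) with the tip at (72,198), and the grip bar is centred at (231,322). In the scene crop the grip is at (452,108), the driver junction at (622,115) and the tip at (637,65).

```bash
python3 - <<'E'
from h import *
t=lambda x,y:("top",200+(x-1.5)/4,155+(y-1.5)/4)
s=lambda x,y:("scene",320+(x-401.5)/4,140+(y-1.5)/4)
for n,a,b in [("hend",(283,112),(606,180)),("junc",(180,155),(622,118)),("tip",(72,198),(637,64)),("grip",(231,322),(452,108)),
 ("FL",(67,95),(738,110)),("FR",(308,48),(658,237)),("NR",(345,243),(443,180)),("NL",(100,297),(540,66))]:
    p,e=tri(t(*a),s(*b)); print(n,p.round(4),round(e,4), "onz",onz(*t(*a),{'grip':.0935,'hend':.1095,'junc':.1095,'tip':.1095}.get(n,.0965)).round(4), onz(*s(*b),{'grip':.0935,'hend':.1095,'junc':.1095,'tip':.1095}.get(n,.0965)).round(4))
# driver/grip by depth
im=cv2.imread("pics/top0.png");D=np.load("top0.npy");P=cloud("top",D)
dark=im.max(2)<60
sl=np.zeros_like(dark);sl[178:200,242:273]=1
m=dark&sl&(P[...,2]>.108);q=P[m];print("handle",len(q),q.mean(0).round(4),q[:,2].max(),cv2.minAreaRect(q[:,:2].astype(np.float32)))
sl[:]=0;sl[231:241,250:266]=1
m=sl&(P[...,2]>.08);q=P[m];print("grip",len(q),q.mean(0).round(4),q.min(0),q.max(0))
# tray corners & others
for n,u,v in [("tray",366,161),("tray",409,160),("tray",416,236),("tray",371,239)]: print(n,onz("top",u,v,.03).round(4))
sl[:]=0;sl[155:243,360:420]=1;m=sl&(P[...,2]>.02)&(P[...,2]<.04);q=P[m];print("tray",len(q),q[:,2].max(),cv2.minAreaRect(q[:,:2].astype(np.float32)))
for n,(a,b,c,d) in dict(bottle=(195,220,450,478),reel=(200,222,178,200),cap=(165,188,315,332)).items():
    Q=P[a:b,c:d].reshape(-1,3);q=Q[Q[:,2]>.02];print(n,len(q),q.mean(0).round(3),q.max(0).round(3))
E
```

```text
hend [0.6073 0.1581 0.1108] 0.0016 onz [0.607  0.1577 0.1095] [0.6067 0.1606 0.1095]
junc [0.5701 0.2361 0.112 ] 0.0023 onz [0.5697 0.2358 0.1095] [0.5686 0.241  0.1095]
tip [0.533  0.317  0.1104] 0.0011 onz [0.5327 0.3168 0.1095] [0.5324 0.319  0.1095]
grip [0.444  0.1915 0.0921] 0.0031 onz [0.4426 0.1903 0.0935] [0.4461 0.1911 0.0935]
FL [0.6189 0.3309 0.0952] 0.0005 onz [0.6183 0.3305 0.0965] [0.62   0.3292 0.0965]
FR [0.6637 0.1423 0.0951] 0.0005 onz [0.6635 0.1423 0.0965] [0.6646 0.1403 0.0965]
NR [0.5059 0.1041 0.0955] 0.0036 onz [0.507  0.1052 0.0965] [0.5058 0.1012 0.0965]
NL [0.4587 0.2929 0.0918] 0.0004 onz [0.4582 0.292  0.0965] [0.4631 0.2857 0.0965]
handle 182 [0.5865 0.1954 0.1195] 0.1291205054428585 ((0.5867773294448853, 0.19590641558170319), (0.021687626838684082, 0.08270592987537384), 27.98274040222168)
grip 67 [0.4438 0.1883 0.0992] [0.43323802 0.17223534 0.08959302] [0.45633351 0.20417074 0.10807426]
tray [ 0.7133 -0.148   0.03  ]
tray [ 0.7216 -0.2913  0.03  ]
tray [ 0.4664 -0.312   0.03  ]
tray [ 0.4516 -0.1673  0.03  ]
tray 397 0.03615938620254697 ((0.5956320762634277, -0.2325821816921234), (0.2614547908306122, 0.1504613161087036), 5.207137107849121)
bottle 258 [ 0.551 -0.449  0.078] [ 0.578 -0.003  1.471]
reel 225 [0.524 0.429 0.038] [0.553 0.456 1.471]
cap 108 [ 0.646 -0.009  0.073] [0.672 0.007 1.471]
```

Measured: driver handle mid at (0.588,0.196), axis at z≈0.110, yaw ≈115.5°. The guard top is at about 0.095, which agrees with the text. The grip is at (0.4435,0.1895,0.093), drive yaw 13.4°, and the tray at (0.591,-0.231), yaw ≈4.8°. I'll start moving now.

```bash
cat > go.py <<'E'
import sys
from h import *
from scipy.spatial.transform import Rotation as Ro
# usage: go.py x y z yaw_of_tool_y_deg
x,y,z,a=map(float,sys.argv[1:5]);s=read_state();R=np.array(s["eef_rot"]);p=np.array(s["tcp_pos"])
Y=np.array([np.cos(np.radians(a)),np.sin(np.radians(a)),0]);Z=np.array([0,0,-1.]);G=np.stack([np.cross(Y,Z),Y,Z],1)
d=np.array([x,y,z])-p
print("t",s["time"],"p",p.round(4),"q",np.round(s["joint_pos"],2))
print("shift units, tool axes now",(R.T@d/.025).round(2),"after turn",(G.T@d/.025).round(2),"turn units",(Ro.from_matrix(R.T@G).as_rotvec(degrees=True)/6).round(2))
E
python3 -m creep '{"targets":[{"rz":0.925},{"rz":0.925},{"rz":0.925},{"rz":0.925},{"rz":0.925},{"rz":0.925},{"rz":0.925},{"rz":0.925}]}' -1
python3 go.py 0.588 0.196 0.2 -154.5
```

```text
t 0.1 p [0.1899 0.5158 0.2445] q [ 1.5   0.26  0.11 -0.   -1.42 -0.28]
shift units, tool axes now [19.36  6.5   1.79] after turn [18.4  -8.87  1.78] turn units [ 0.01 -0.01  7.38]schema error: expected keys dx, dy, dz, rx, ry, rz
```

```bash
python3 -m creep '{"targets":[{"dx":0,"dy":0,"dz":0,"rx":0,"ry":0,"rz":0.925},{"dx":0,"dy":0,"dz":0,"rx":0,"ry":0,"rz":0.925},{"dx":0,"dy":0,"dz":0,"rx":0,"ry":0,"rz":0.925},{"dx":0,"dy":0,"dz":0,"rx":0,"ry":0,"rz":0.925},{"dx":0,"dy":0,"dz":0,"rx":0,"ry":0,"rz":0.925},{"dx":0,"dy":0,"dz":0,"rx":0,"ry":0,"rz":0.925},{"dx":0,"dy":0,"dz":0,"rx":0,"ry":0,"rz":0.925},{"dx":0,"dy":0,"dz":0,"rx":0,"ry":0,"rz":0.9}]}' -1
python3 go.py 0.588 0.196 0.2 -154.5
```

```text
time: 0.77
tcp_pos: [0.1899, 0.5159, 0.2447]
eef_rot: [[0.427, -0.904, -0.0], [-0.904, -0.427, -0.001], [0.001, 0.001, -1.0]]
contact_force: [0.3, -0.4, -0.7]
opening: 0.0854
finger_force: 0.0
t 0.7667 p [0.1899 0.5159 0.2447] q [ 1.5   0.26  0.11 -0.   -1.42 -1.06]
shift units, tool axes now [18.37 -8.94  1.8 ] after turn [18.4  -8.86  1.79] turn units [ 0.01 -0.01 -0.04]
```

```bash
for i in 1 2; do python3 -m creep '{"targets":[{"dx":0.92,"dy":-0.445,"dz":0,"rx":0,"ry":0,"rz":0},{"dx":0.92,"dy":-0.445,"dz":0,"rx":0,"ry":0,"rz":0},{"dx":0.92,"dy":-0.445,"dz":0,"rx":0,"ry":0,"rz":0},{"dx":0.92,"dy":-0.445,"dz":0,"rx":0,"ry":0,"rz":0},{"dx":0.92,"dy":-0.445,"dz":0,"rx":0,"ry":0,"rz":0},{"dx":0.92,"dy":-0.445,"dz":0,"rx":0,"ry":0,"rz":0},{"dx":0.92,"dy":-0.445,"dz":0,"rx":0,"ry":0,"rz":0},{"dx":0.92,"dy":-0.445,"dz":0,"rx":0,"ry":0,"rz":0}]}' ; done | grep -E "time|tcp|force"
python3 go.py 0.588 0.196 0.2 -154.5
```

```text
time: 1.43
tcp_pos: [0.3503, 0.3874, 0.2449]
contact_force: [-0.2, 0.7, 0.3]
finger_force: 0.0
time: 2.1
tcp_pos: [0.5099, 0.2598, 0.2448]
contact_force: [-0.2, 0.2, -0.0]
finger_force: 0.0
t 2.1 p [0.5099 0.2598 0.2448] q [ 0.74  0.3   0.17 -0.   -1.44 -0.3 ]
shift units, tool axes now [ 3.65 -1.72  1.79] after turn [ 3.65 -1.72  1.79] turn units [ 0.01 -0.    0.01]
```

```bash
python3 -m creep '{"targets":[{"dx":0.9,"dy":-0.43,"dz":0,"rx":0,"ry":0,"rz":0},{"dx":0.9,"dy":-0.43,"dz":0,"rx":0,"ry":0,"rz":0},{"dx":0.9,"dy":-0.43,"dz":0.2,"rx":0,"ry":0,"rz":0},{"dx":0.9,"dy":-0.43,"dz":0.8,"rx":0,"ry":0,"rz":0},{"dx":0,"dy":0,"dz":0.8,"rx":0,"ry":0,"rz":0},{"dx":0,"dy":0,"dz":0.6,"rx":0,"ry":0,"rz":0},{"dx":0,"dy":0,"dz":0,"rx":0,"ry":0,"rz":0},{"dx":0,"dy":0,"dz":0,"rx":0,"ry":0,"rz":0}]}'
python3 go.py 0.588 0.196 0.1125 -154.5
python3 - <<'E'
from h import *
a=[cv2.resize(grab_frame(c)[0][...,::-1][y:y+110,x:x+100],None,fx=4,fy=4,interpolation=cv2.INTER_CUBIC) for c,x,y in (("top",200,150),("scene",320,110))]
cv2.imwrite("pics/pre.png",np.hstack(a))
E
```

```text
time: 2.77
tcp_pos: [0.5864, 0.1977, 0.1845]
eef_rot: [[0.431, -0.902, -0.002], [-0.902, -0.431, -0.002], [0.001, 0.003, -1.0]]
contact_force: [0.3, -0.2, 1.2]
opening: 0.0856
finger_force: 0.0
t 2.7667 p [0.5864 0.1977 0.1845] q [ 0.58  0.42  0.18  0.   -1.34 -0.13]
shift units, tool axes now [ 0.09 -0.03  2.88] after turn [ 0.09 -0.03  2.88] turn units [ 0.02 -0.01  0.01]
```

View pics/pre.png

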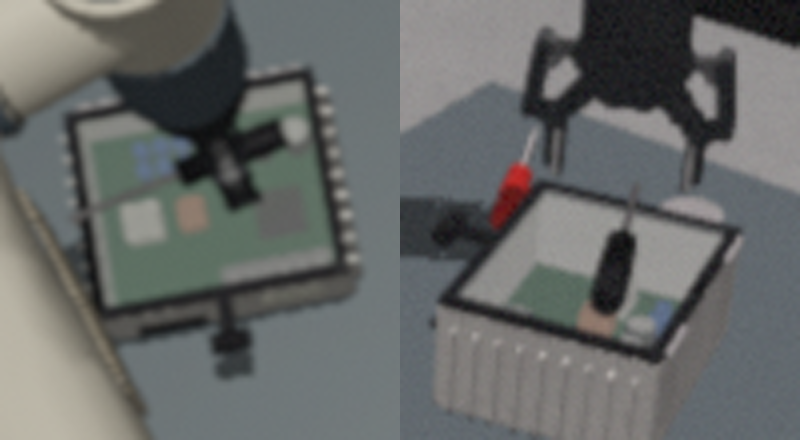

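The gripper straddles the handle and is aligned with it: in the top crop the fingers cross the handle at about (230,165). I'll descend and close.

```bash
python3 -m creep '{"targets":[{"dx":0.05,"dy":0,"dz":0.7,"rx":0,"ry":0,"rz":0},{"dx":0.04,"dy":-0.03,"dz":0.7,"rx":0,"ry":0,"rz":0},{"dx":0,"dy":0,"dz":0.6,"rx":0,"ry":0,"rz":0},{"dx":0,"dy":0,"dz":0.5,"rx":0,"ry":0,"rz":0},{"dx":0,"dy":0,"dz":0.38,"rx":0,"ry":0,"rz":0},{"dx":0,"dy":0,"dz":0,"rx":0,"ry":0,"rz":0},{"dx":0,"dy":0,"dz":0,"rx":0,"ry":0,"rz":0}]}'
python3 -m creep '{"targets":[{"dx":0,"dy":0,"dz":0,"rx":0,"ry":0,"rz":0},{"dx":0,"dy":0,"dz":0,"rx":0,"ry":0,"rz":0},{"dx":0,"dy":0,"dz":0,"rx":0,"ry":0,"rz":0},{"dx":0,"dy":0,"dz":0,"rx":0,"ry":0,"rz":0},{"dx":0,"dy":0,"dz":0,"rx":0,"ry":0,"rz":0},{"dx":0,"dy":0,"dz":0,"rx":0,"ry":0,"rz":0},{"dx":0,"dy":0,"dz":0,"rx":0,"ry":0,"rz":0},{"dx":0,"dy":0,"dz":0,"rx":0,"ry":0,"rz":0}]}' 1
```

```text
time: 3.45
tcp_pos: [0.5888, 0.1967, 0.1141]
eef_rot: [[0.432, -0.902, 0.001], [-0.902, -0.432, 0.0], [0.0, -0.001, -1.0]]
contact_force: [-0.5, 0.3, 0.0]
opening: 0.0853
finger_force: 0.0
time: 4.12
tcp_pos: [0.5888, 0.1965, 0.1139]
eef_rot: [[0.431, -0.902, 0.001], [-0.902, -0.431, 0.0], [0.0, -0.001, -1.0]]
contact_force: [-2.2, 0.1, 4.1]
opening: 0.0228
finger_force: 58.7
```

Gripped at 22.8 mm with 59 N. Lifting.

```bash
python3 -m creep '{"targets":[{"dx":0,"dy":0,"dz":-0.3,"rx":0,"ry":0,"rz":0},{"dx":0,"dy":0,"dz":-0.5,"rx":0,"ry":0,"rz":0},{"dx":0,"dy":0,"dz":-0.8,"rx":0,"ry":0,"rz":0},{"dx":0,"dy":0,"dz":-0.8,"rx":0,"ry":0,"rz":0},{"dx":0,"dy":0,"dz":-0.8,"rx":0,"ry":0,"rz":0},{"dx":0,"dy":0,"dz":-0.8,"rx":0,"ry":0,"rz":0},{"dx":0,"dy":0,"dz":0,"rx":0,"ry":0,"rz":0}]}'
python3 - <<'E'
from h import *
S=[]
for c,x,y in (("top",200,150),("scene",320,90)):
    S.append(cv2.resize(grab_frame(c)[0][...,::-1][y:y+110,x:x+100],None,fx=4,fy=4,interpolation=cv2.INTER_CUBIC))
cv2.imwrite("pics/lift.png",np.hstack(S))
E
python3 go.py 0.555 -0.237 0.2 94.8
```

```text
time: 4.7
tcp_pos: [0.5903, 0.1968, 0.2182]
eef_rot: [[0.431, -0.902, 0.007], [-0.902, -0.431, 0.002], [0.001, -0.007, -1.0]]
contact_force: [0.7, -0.1, 0.0]
opening: 0.023
finger_force: 58.9
t 4.8 p [0.5887 0.1966 0.214 ] q [ 0.57  0.4   0.24 -0.   -1.41 -0.13]
shift units, tool axes now [15.07  8.69  0.54] after turn [  2.79 -17.17   0.56] turn units [-0.    0.02 18.45]
```

View pics/lift.png

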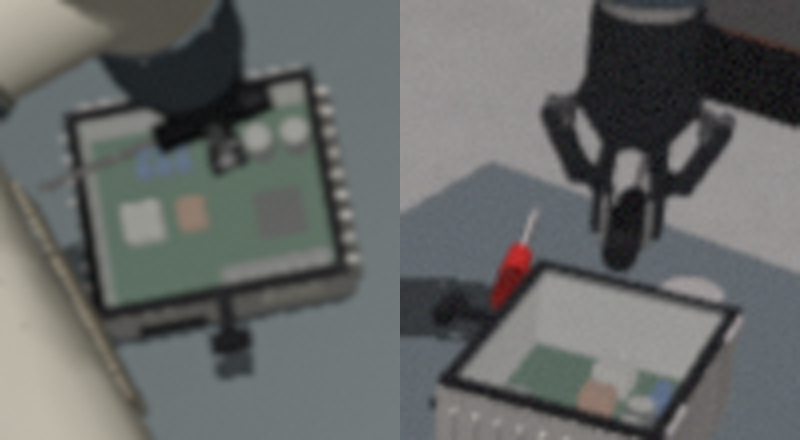

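The driver is held level and the guard stayed closed. In the top crop the handle sits in the jaws at (215,125). I'll turn 110.8° about tool z to line it up with the tray.

```bash
for i in 1 2 3; do python3 -m creep '{"targets":[{"dx":0,"dy":0,"dz":0,"rx":0,"ry":0,"rz":0.88},{"dx":0,"dy":0,"dz":0,"rx":0,"ry":0,"rz":0.88},{"dx":0,"dy":0,"dz":0,"rx":0,"ry":0,"rz":0.88},{"dx":0,"dy":0,"dz":0,"rx":0,"ry":0,"rz":0.88},{"dx":0,"dy":0,"dz":0,"rx":0,"ry":0,"rz":0.88},{"dx":0,"dy":0,"dz":0,"rx":0,"ry":0,"rz":0.88},{"dx":0,"dy":0,"dz":0,"rx":0,"ry":0,"rz":0.87}]}' ; done | grep -E "time|opening|_force"
python3 go.py 0.547 -0.235 0.2 94.8
```

```text
time: 5.38
contact_force: [0.2, -0.2, -1.1]
opening: 0.023
finger_force: 58.9
time: 5.97
contact_force: [0.5, -1.0, -0.1]
opening: 0.023
finger_force: 58.9
time: 6.55
contact_force: [0.1, 0.4, -0.8]
opening: 0.0228
finger_force: 58.9
t 6.55 p [0.5878 0.1962 0.2117] q [ 0.57  0.41  0.24 -0.   -1.41 -2.06]
shift units, tool axes now [  3.   -17.06   0.49] after turn [  3.07 -17.05   0.47] turn units [-0.01 -0.03 -0.04]
```

```bash
for i in 1 2; do python3 -m creep '{"targets":[{"dx":0.16,"dy":-0.9,"dz":0,"rx":0,"ry":0,"rz":0},{"dx":0.16,"dy":-0.9,"dz":0,"rx":0,"ry":0,"rz":0},{"dx":0.16,"dy":-0.9,"dz":0,"rx":0,"ry":0,"rz":0},{"dx":0.16,"dy":-0.9,"dz":0,"rx":0,"ry":0,"rz":0},{"dx":0.16,"dy":-0.9,"dz":0,"rx":0,"ry":0,"rz":0},{"dx":0.16,"dy":-0.9,"dz":0,"rx":0,"ry":0,"rz":0},{"dx":0.16,"dy":-0.9,"dz":0,"rx":0,"ry":0,"rz":0},{"dx":0.16,"dy":-0.9,"dz":0,"rx":0,"ry":0,"rz":0}]}' ; done | grep -E "time|opening|_force"
python3 -m creep '{"targets":[{"dx":0.16,"dy":-0.9,"dz":0,"rx":0,"ry":0,"rz":0},{"dx":0.16,"dy":-0.9,"dz":0,"rx":0,"ry":0,"rz":0},{"dx":0.1,"dy":-0.5,"dz":0,"rx":0,"ry":0,"rz":0},{"dx":0,"dy":0,"dz":0,"rx":0,"ry":0,"rz":0},{"dx":0,"dy":0,"dz":0,"rx":0,"ry":0,"rz":0},{"dx":0,"dy":0,"dz":0,"rx":0,"ry":0,"rz":0}]}'
python3 - <<'E'
from h import *
S=[]
for c,x,y in (("top",350,140),("scene",210,180)):
    im,D=grab_frame(c);S.append(cv2.resize(im[...,::-1][y:y+140,x:x+130],None,fx=3,fy=3,interpolation=cv2.INTER_CUBIC))
cv2.imwrite("pics/tray.png",np.hstack(S))
E
python3 go.py 0.547 -0.235 0.1 94.8
```

```text
time: 7.22
contact_force: [0.7, 0.1, -0.9]
opening: 0.0233
finger_force: 58.9
time: 7.88
contact_force: [0.4, -0.3, 0.1]
opening: 0.0227
finger_force: 58.9
time: 8.38
tcp_pos: [0.5493, -0.2251, 0.2127]
eef_rot: [[-0.996, -0.085, -0.001], [-0.085, 0.996, 0.001], [0.001, 0.001, -1.0]]
contact_force: [0.3, 0.7, 0.1]
opening: 0.0231
finger_force: 59.0
t 8.4833 p [ 0.5496 -0.2249  0.2131] q [-0.13  0.35  0.16 -0.   -1.38 -1.36]
shift units, tool axes now [ 0.14 -0.4   4.52] after turn [ 0.14 -0.39  4.52] turn units [ 0.   -0.    0.02]
```

View pics/tray.png

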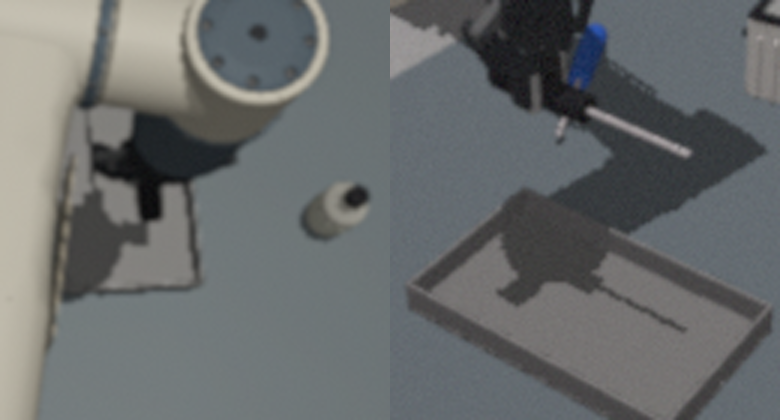

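The driver is lined up with the tray: in the scene crop the blade ends at (690,153), parallel to the tray's long wall. Descending.

```bash
python3 -m creep '{"targets":[{"dx":0.14,"dy":-0.4,"dz":0.5,"rx":0,"ry":0,"rz":0},{"dx":0,"dy":0,"dz":0.9,"rx":0,"ry":0,"rz":0},{"dx":0,"dy":0,"dz":0.9,"rx":0,"ry":0,"rz":0},{"dx":0,"dy":0,"dz":0.9,"rx":0,"ry":0,"rz":0},{"dx":0,"dy":0,"dz":0.9,"rx":0,"ry":0,"rz":0},{"dx":0,"dy":0,"dz":0.9,"rx":0,"ry":0,"rz":0},{"dx":0,"dy":0,"dz":0.6,"rx":0,"ry":0,"rz":0},{"dx":0,"dy":0,"dz":0.4,"rx":0,"ry":0,"rz":0}]}'
python3 -m creep '{"targets":[{"dx":0,"dy":0,"dz":0.3,"rx":0,"ry":0,"rz":0},{"dx":0,"dy":0,"dz":0,"rx":0,"ry":0,"rz":0},{"dx":0,"dy":0,"dz":0,"rx":0,"ry":0,"rz":0},{"dx":0,"dy":0,"dz":0,"rx":0,"ry":0,"rz":0}]}'
python3 go.py 0.547 -0.235 0.0225 94.8
```

```text
time: 9.15
tcp_pos: [0.546, -0.235, 0.0613]
eef_rot: [[-0.996, -0.085, -0.003], [-0.085, 0.996, 0.001], [0.003, 0.001, -1.0]]
contact_force: [-0.4, -0.7, -0.8]
opening: 0.0228
finger_force: 59.0
time: 9.48
tcp_pos: [0.5477, -0.2362, 0.057]
eef_rot: [[-0.996, -0.085, 0.002], [-0.085, 0.996, -0.001], [-0.002, -0.001, -1.0]]
contact_force: [0.2, -1.3, -0.6]
opening: 0.0226
finger_force: 59.0
t 9.4833 p [ 0.5477 -0.2362  0.057 ] q [-0.15  0.46 -0.08  0.   -1.02 -1.34]
shift units, tool axes now [0.03 0.05 1.38] after turn [0.02 0.05 1.38] turn units [-0.01  0.02  0.01]
```

```bash
python3 -m creep '{"targets":[{"dx":0,"dy":0.05,"dz":0.4,"rx":0,"ry":0,"rz":0},{"dx":0,"dy":0,"dz":0.4,"rx":0,"ry":0,"rz":0},{"dx":0,"dy":0,"dz":0.3,"rx":0,"ry":0,"rz":0},{"dx":0,"dy":0,"dz":0.2,"rx":0,"ry":0,"rz":0},{"dx":0,"dy":0,"dz":0.08,"rx":0,"ry":0,"rz":0},{"dx":0,"dy":0,"dz":0,"rx":0,"ry":0,"rz":0},{"dx":0,"dy":0,"dz":0,"rx":0,"ry":0,"rz":0},{"dx":0,"dy":0,"dz":0,"rx":0,"ry":0,"rz":0}]}'
```

```text
time: 10.15
tcp_pos: [0.5464, -0.235, 0.0214]
eef_rot: [[-0.996, -0.084, -0.001], [-0.084, 0.996, -0.0], [0.001, -0.0, -1.0]]
contact_force: [-2.4, 0.8, 4.4]
opening: 0.0227
finger_force: 59.4
```

Light contact with the tray floor (4.4 N). Releasing with the fingers part open, then rising.

```bash
python3 -m creep '{"targets":[{"dx":0,"dy":0,"dz":0,"rx":0,"ry":0,"rz":0},{"dx":0,"dy":0,"dz":0,"rx":0,"ry":0,"rz":0},{"dx":0,"dy":0,"dz":0,"rx":0,"ry":0,"rz":0},{"dx":0,"dy":0,"dz":0,"rx":0,"ry":0,"rz":0},{"dx":0,"dy":0,"dz":0,"rx":0,"ry":0,"rz":0}]}' -0.1
python3 -m creep '{"targets":[{"dx":0,"dy":0,"dz":-0.4,"rx":0,"ry":0,"rz":0},{"dx":0,"dy":0,"dz":-0.8,"rx":0,"ry":0,"rz":0},{"dx":0,"dy":0,"dz":-0.9,"rx":0,"ry":0,"rz":0},{"dx":0,"dy":0,"dz":-0.9,"rx":0,"ry":0,"rz":0},{"dx":0,"dy":0,"dz":-1,"rx":0,"ry":0,"rz":0},{"dx":0,"dy":0,"dz":-1,"rx":0,"ry":0,"rz":0},{"dx":0,"dy":0,"dz":-1,"rx":0,"ry":0,"rz":0},{"dx":0,"dy":0,"dz":-1,"rx":0,"ry":0,"rz":0}]}'
python3 go.py 0.4435 0.1895 0.2 -76.6
python3 go.py 0.4435 0.1895 0.2 103.4
```

```text
time: 10.57
tcp_pos: [0.5468, -0.2349, 0.0211]
eef_rot: [[-0.996, -0.084, -0.0], [-0.084, 0.996, 0.0], [0.0, 0.0, -1.0]]
contact_force: [0.7, -1.4, 0.7]
opening: 0.0469
finger_force: 0.0
time: 11.23
tcp_pos: [0.5465, -0.2349, 0.1986]
eef_rot: [[-0.996, -0.084, 0.001], [-0.084, 0.996, -0.0], [-0.001, -0.0, -1.0]]
contact_force: [0.7, -0.5, 0.1]
opening: 0.0468
finger_force: 0.0
t 11.2333 p [ 0.5465 -0.2349  0.1986] q [-0.14  0.36  0.14  0.   -1.35 -1.34]
shift units, tool axes now [ 2.67 17.26 -0.07] after turn [ -0.07 -17.47  -0.06] turn units [1.000e-02 1.000e-02 2.857e+01]
t 11.2333 p [ 0.5465 -0.2349  0.1986] q [-0.14  0.36  0.14  0.   -1.35 -1.34]
shift units, tool axes now [ 2.67 17.26 -0.07] after turn [ 0.07 17.47 -0.06] turn units [-0.    0.01 -1.43]
```

Next I'll travel to above the grip, then check the driver in the tray.

```bash
python3 -m creep '{"targets":[{"dx":0,"dy":0,"dz":0,"rx":0,"ry":0,"rz":-0.72},{"dx":0,"dy":0,"dz":0,"rx":0,"ry":0,"rz":-0.71},{"dx":0,"dy":0.9,"dz":0,"rx":0,"ry":0,"rz":0},{"dx":0,"dy":0.9,"dz":0,"rx":0,"ry":0,"rz":0},{"dx":0,"dy":0.9,"dz":0,"rx":0,"ry":0,"rz":0},{"dx":0,"dy":0.9,"dz":0,"rx":0,"ry":0,"rz":0},{"dx":0,"dy":0.9,"dz":0,"rx":0,"ry":0,"rz":0},{"dx":0,"dy":0.9,"dz":0,"rx":0,"ry":0,"rz":0}]}' -0.4 | grep time
python3 -m creep '{"targets":[{"dx":0,"dy":0.9,"dz":0,"rx":0,"ry":0,"rz":0},{"dx":0,"dy":0.9,"dz":0,"rx":0,"ry":0,"rz":0},{"dx":0,"dy":0.9,"dz":0,"rx":0,"ry":0,"rz":0},{"dx":0,"dy":0.9,"dz":0,"rx":0,"ry":0,"rz":0},{"dx":0,"dy":0.9,"dz":0,"rx":0,"ry":0,"rz":0},{"dx":0,"dy":0.9,"dz":0,"rx":0,"ry":0,"rz":0},{"dx":0,"dy":0.9,"dz":0,"rx":0,"ry":0,"rz":0},{"dx":0,"dy":0.9,"dz":0,"rx":0,"ry":0,"rz":0}]}' | grep time
python3 -m creep '{"targets":[{"dx":0,"dy":0.9,"dz":0,"rx":0,"ry":0,"rz":0},{"dx":0,"dy":0.9,"dz":0,"rx":0,"ry":0,"rz":0},{"dx":0,"dy":0.9,"dz":0.2,"rx":0,"ry":0,"rz":0},{"dx":0,"dy":0.9,"dz":0.5,"rx":0,"ry":0,"rz":0},{"dx":0,"dy":0.9,"dz":0.5,"rx":0,"ry":0,"rz":0},{"dx":0,"dy":0.4,"dz":0.5,"rx":0,"ry":0,"rz":0},{"dx":0,"dy":0,"dz":0,"rx":0,"ry":0,"rz":0},{"dx":0,"dy":0,"dz":0,"rx":0,"ry":0,"rz":0}]}'
python3 - <<'E'
from h import *
S=[]
for c,x,y,w in (("top",200,150,230),("scene",200,130,200)):
    im,D=grab_frame(c);S.append(cv2.resize(im[...,::-1][y:y+200,x:x+w],None,fx=1.8,fy=1.8,interpolation=cv2.INTER_CUBIC))
cv2.imwrite("pics/grip.png",np.hstack(S))
E
python3 go.py 0.4435 0.1895 0.087 103.4
```

```text
time: 11.9
time: 12.57
time: 13.23
tcp_pos: [0.445, 0.1907, 0.1541]
eef_rot: [[-0.972, -0.233, -0.0], [-0.233, 0.972, -0.001], [0.0, -0.001, -1.0]]
contact_force: [0.3, 0.1, -0.4]
opening: 0.0598
finger_force: 0.0
t 13.3333 p [0.4458 0.1904 0.1549] q [ 0.73  0.17 -0.23  0.   -1.16 -2.07]
shift units, tool axes now [ 0.1  -0.01  2.72] after turn [ 0.1  -0.01  2.72] turn units [0.   0.01 0.  ]
```

View pics/grip.png

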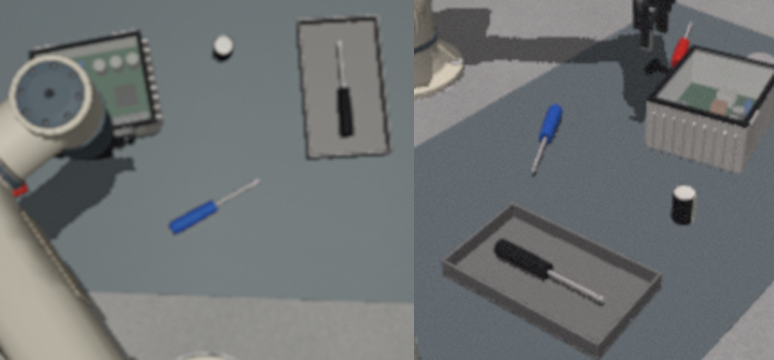

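The driver lies flat in the middle of the tray, with its tip at (342,42) and handle end at (347,135) in the top crop. The gripper is over the grip. Descending and pinching.

```bash
python3 -m creep '{"targets":[{"dx":0.1,"dy":0,"dz":0.7,"rx":0,"ry":0,"rz":0},{"dx":0,"dy":0,"dz":0.6,"rx":0,"ry":0,"rz":0},{"dx":0,"dy":0,"dz":0.6,"rx":0,"ry":0,"rz":0},{"dx":0,"dy":0,"dz":0.5,"rx":0,"ry":0,"rz":0},{"dx":0,"dy":0,"dz":0.32,"rx":0,"ry":0,"rz":0},{"dx":0,"dy":0,"dz":0,"rx":0,"ry":0,"rz":0},{"dx":0,"dy":0,"dz":0,"rx":0,"ry":0,"rz":0}]}'
python3 go.py 0.4435 0.1895 0.087 103.4
python3 -m creep '{"targets":[{"dx":0,"dy":0,"dz":0,"rx":0,"ry":0,"rz":0},{"dx":0,"dy":0,"dz":0,"rx":0,"ry":0,"rz":0},{"dx":0,"dy":0,"dz":0,"rx":0,"ry":0,"rz":0},{"dx":0,"dy":0,"dz":0,"rx":0,"ry":0,"rz":0},{"dx":0,"dy":0,"dz":0,"rx":0,"ry":0,"rz":0},{"dx":0,"dy":0,"dz":0,"rx":0,"ry":0,"rz":0}]}' 1
```

```text
time: 13.92
tcp_pos: [0.4433, 0.1898, 0.0864]
eef_rot: [[-0.973, -0.232, 0.001], [-0.232, 0.973, 0.0], [-0.001, -0.0, -1.0]]
contact_force: [-0.1, 0.8, 0.6]
opening: 0.0599
finger_force: 0.0
t 13.9167 p [0.4433 0.1898 0.0864] q [ 0.73  0.24 -0.35  0.   -0.99 -2.07]
shift units, tool axes now [-0.01 -0.01 -0.02] after turn [-0.01 -0.01 -0.02] turn units [-0.    0.01 -0.  ]
time: 14.42
tcp_pos: [0.4434, 0.1905, 0.0869]
eef_rot: [[-0.973, -0.232, 0.002], [-0.232, 0.973, 0.001], [-0.002, 0.001, -1.0]]
contact_force: [-2.0, -0.4, 5.9]
opening: 0.0312
finger_force: 59.3
```

```bash
python3 -c "
import numpy as np
t=np.radians(np.arange(0,61,5));d=205*np.cos(t)-3*np.sin(t);h=3*np.cos(t)+205*np.sin(t)
print(np.round(np.diff(d)/25,3),np.round(-np.diff(h)/25,3))"
```

```text
[-0.042 -0.104 -0.165 -0.225 -0.283 -0.34  -0.393 -0.444 -0.491 -0.534
 -0.574 -0.609] [-0.714 -0.708 -0.696 -0.679 -0.657 -0.63  -0.598 -0.561 -0.52  -0.476
 -0.427 -0.376]
```

```bash
python3 -m creep '{"targets":[{"dx":-0.02,"dy":0,"dz":-0.36,"rx":0,"ry":0,"rz":0},{"dx":-0.02,"dy":0,"dz":-0.36,"rx":0,"ry":0,"rz":0},{"dx":-0.05,"dy":0,"dz":-0.355,"rx":0,"ry":0,"rz":0},{"dx":-0.05,"dy":0,"dz":-0.355,"rx":0,"ry":0,"rz":0},{"dx":-0.08,"dy":0,"dz":-0.35,"rx":0,"ry":0,"rz":0},{"dx":-0.085,"dy":0,"dz":-0.35,"rx":0,"ry":0,"rz":0},{"dx":-0.11,"dy":0,"dz":-0.34,"rx":0,"ry":0,"rz":0},{"dx":-0.115,"dy":0,"dz":-0.34,"rx":0,"ry":0,"rz":0}]}'
python3 go.py 0.4435 0.1895 0.087 103.4
```

```text
time: 15.08
tcp_pos: [0.4555, 0.1933, 0.1566]
eef_rot: [[-0.973, -0.232, -0.001], [-0.232, 0.973, 0.0], [0.001, 0.0, -1.0]]
contact_force: [4.0, 2.4, -5.1]
opening: 0.0311
finger_force: 59.7
t 15.0833 p [0.4555 0.1933 0.1566] q [ 0.72  0.19 -0.2  -0.   -1.18 -2.05]
shift units, tool axes now [ 0.5  -0.04  2.78] after turn [ 0.5  -0.04  2.78] turn units [ 0.   -0.01  0.  ]
```

Forces are small, so I'll continue the arc.

```bash
python3 -m creep '{"targets":[{"dx":-0.14,"dy":0,"dz":-0.33,"rx":0,"ry":0,"rz":0},{"dx":-0.143,"dy":0,"dz":-0.327,"rx":0,"ry":0,"rz":0},{"dx":-0.17,"dy":0,"dz":-0.315,"rx":0,"ry":0,"rz":0},{"dx":-0.17,"dy":0,"dz":-0.315,"rx":0,"ry":0,"rz":0},{"dx":-0.195,"dy":0,"dz":-0.3,"rx":0,"ry":0,"rz":0},{"dx":-0.198,"dy":0,"dz":-0.298,"rx":0,"ry":0,"rz":0},{"dx":-0.22,"dy":0,"dz":-0.28,"rx":0,"ry":0,"rz":0},{"dx":-0.224,"dy":0,"dz":-0.28,"rx":0,"ry":0,"rz":0}]}'
python3 -m creep '{"targets":[{"dx":-0.245,"dy":0,"dz":-0.26,"rx":0,"ry":0,"rz":0},{"dx":-0.246,"dy":0,"dz":-0.26,"rx":0,"ry":0,"rz":0},{"dx":-0.267,"dy":0,"dz":-0.238,"rx":0,"ry":0,"rz":0},{"dx":-0.267,"dy":0,"dz":-0.238,"rx":0,"ry":0,"rz":0},{"dx":-0.287,"dy":0,"dz":-0.213,"rx":0,"ry":0,"rz":0},{"dx":-0.287,"dy":0,"dz":-0.213,"rx":0,"ry":0,"rz":0},{"dx":-0.304,"dy":0,"dz":-0.188,"rx":0,"ry":0,"rz":0},{"dx":-0.305,"dy":0,"dz":-0.188,"rx":0,"ry":0,"rz":0}]}'
python3 -m creep '{"targets":[{"dx":0,"dy":0,"dz":0,"rx":0,"ry":0,"rz":0},{"dx":0,"dy":0,"dz":0,"rx":0,"ry":0,"rz":0},{"dx":0,"dy":0,"dz":0,"rx":0,"ry":0,"rz":0},{"dx":0,"dy":0,"dz":0,"rx":0,"ry":0,"rz":0},{"dx":0,"dy":0,"dz":0,"rx":0,"ry":0,"rz":0},{"dx":0,"dy":0,"dz":0,"rx":0,"ry":0,"rz":0},{"dx":0,"dy":0,"dz":0,"rx":0,"ry":0,"rz":0},{"dx":0,"dy":0,"dz":0,"rx":0,"ry":0,"rz":0}]}'
python3 - <<'E'
from h import *
p=np.array(read_state()["tcp_pos"]);d=np.hypot(*(p[:2]-[.6413,.2366]));print("arc",d,np.degrees(np.arctan2(p[2]+.0066-.0905,d))-.84,np.hypot(d,p[2]+.0066-.0905))
S=[]
for c,x,y,w in (("top",200,150,230),("scene",200,110,200)):
    im,D=grab_frame(c);S.append(cv2.resize(im[...,::-1][y:y+200,x:x+w],None,fx=1.8,fy=1.8,interpolation=cv2.INTER_CUBIC))
cv2.imwrite("pics/open.png",np.hstack(S))
E
```

```text
time: 15.75
tcp_pos: [0.4907, 0.2015, 0.2174]
eef_rot: [[-0.973, -0.232, -0.002], [-0.232, 0.973, -0.001], [0.002, -0.0, -1.0]]
contact_force: [-0.9, 2.7, -4.0]
opening: 0.0308
finger_force: 59.6
time: 16.42
tcp_pos: [0.5443, 0.2141, 0.2624]
eef_rot: [[-0.973, -0.232, -0.003], [-0.232, 0.973, -0.001], [0.003, -0.0, -1.0]]
contact_force: [-2.8, 1.4, -2.1]
opening: 0.0309
finger_force: 59.7
time: 17.08
tcp_pos: [0.5446, 0.2142, 0.2625]
eef_rot: [[-0.973, -0.232, 0.0], [-0.232, 0.973, -0.0], [0.0, -0.0, -1.0]]
contact_force: [-5.1, 0.6, 3.3]
opening: 0.0307
finger_force: 60.3
arc 0.0992321082972299 60.104413383479454 0.20432511021674563
```

View pics/open.png

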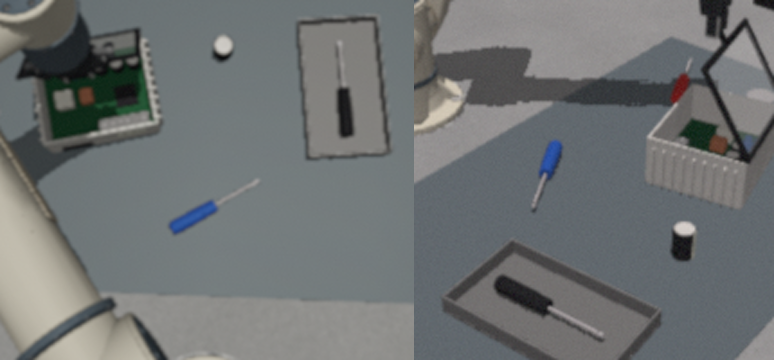

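The guard stands open at about 60°, with the fingers at (715,15) in the scene crop. The arc radius is 0.2043 m against the expected 0.205 m. The driver lies in the tray, and the capacitor hasn't moved.

```bash
python3 -c "
from station import *
print(sign_off())"
```

```text
the job is handed in; nothing more can be done
None
```

The job is handed in, with no verdict returned: the screwdriver lies flat in the tray, and the gripper is holding the guard open at about 60°, calculated from the tool position; I kept clear of the bottle, reel and capacitor, but the last picture fully showed only the capacitor, unmoved.

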